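# Square a microscope stand to the straightedge

### The job

Turn the heavy microscope stand round and bring its foot up to the steel straightedge, so that the whole front edge of the foot (the side the microscope hangs over) lies flush against the straightedge, anywhere between the two green weights, ready to scan along the painting. Do it by pushing the foot slowly with the fingertips, nudging one rear corner and then the other as needed: do not lift or tip the stand, and do not touch the column or the microscope on it. Leave the painting untouched and the other things on the bench where they are.

Things in the scene. Friction and masses are not known exactly. Their poses are not given: they have to be found in the camera images.
- stand: Loose microscope stand, 2.5 kg (2 to 3; sliding it straight takes 10 to 22 N, a corner about half). Sizes in mm. Foot: dark steel slab, upright faces, 100 deep (x), 150 wide (y), 24 high. Origin: centre of its underside; x to the front edge, which the microscope overhangs, y left, z up. Front face x 50, rear -50, sides y +-75. Starts short of the straightedge, turned 23 to 63 deg anticlockwise.
- microscope: Upper works fixed to the foot, same frame as the stand (sizes in mm): column dia 20 at x 22, y 0, to 222 high (base collar dia 36, to 36 high); focus block at 152 to 198 high, x 0 to 44, with knobs to y +-34 and a screw back to x -10; boom forward to an upright white and black barrel, dia up to 48, at x 125, y 0, from 68 to 223 above the bench. Not to be touched.
- foot_front_left (a point): Left end of the foot's front edge: 50, 75, 12 mm in the stand's frame.
- foot_front_right (a point): Right end of the foot's front edge: 50, -75, 12 mm in the stand's frame.
- straightedge: Steel bar 640 mm long, 40 wide, 15 high, beyond the stand; it does not move. Origin: on the bench, midway along its working face, the upright face towards the robot. x points away from the robot, square to that face, over the bar (0 to 40) to the painting; y along the face to the left; z up. Two green weights with brass knobs (top 71 high), each 75 long, sit on it at y = +280 and -280.
- painting: Painting on a panel 290 mm (x) by 860 mm (y), 12 mm thick, lying flat and fixed beyond the straightedge, from x = 50 to 340 mm in its frame, which is the straightedge's frame (same origin and axes).
- swab_jar: Glass jar of swab sticks, 64 mm diameter, 140 mm high with the sticks, standing on the right. Origin: centre of its underside.
- solvent_bottle: Amber glass bottle, 58 mm diameter, 125 mm high, standing on the right. Origin: centre of its underside.
- brush: Brush lying flat on the right, 160 mm long. Origin: its middle, on the bench; the handle lies towards -x.
- spatula: Spatula lying flat on the left, 240 mm long. Origin: its middle, on the bench; the handle lies towards -x.
- dish: White dish, 84 mm diameter, 28 mm high, on the left. Origin: centre of its underside.
- lens_cap: Black lens cap, 44 mm diameter, 12 mm high, on the left. Origin: centre of its underside.
- loupe: Black hand loupe, 40 mm diameter, 37 mm high, standing on the right. Origin: centre of its underside.
Things that resemble listed ones, but are neither listed nor needed, are in the scene too. Of the things that look like the stand, the larger one is meant.

How it is judged:
At the end, for the whole second after the job is handed in: Both ends of the foot's front edge within 4 mm of the straightedge's working face and between the two green weights, the stand flat on the bench and at rest, the other things within 15 mm of where they were (x of foot_front_left in the frame of straightedge between -0.004 and 0.004 m and x of foot_front_right in the frame of straightedge between -0.004 and 0.004 m and y of foot_front_left in the frame of straightedge below 0.245 m and y of foot_front_right in the frame of straightedge above -0.245 m and height (world z) of stand below 0.004 m and angle between stand's own z axis and vertical below 0.03 rad and linear speed of stand below 0.01 m/s and distance of each of swab_jar, solvent_bottle, brush, spatula, dish, lens_cap, loupe from where it was at the start of the episode below 0.015 m); the robot touches nothing.
It fails at once if the stand is lifted or tipped (foot more than 6 mm up or tilted more than 4 degrees) (height (world z) of stand above 0.006 m or angle between stand's own z axis and vertical above 0.07 rad).
It fails at once if the robot touches the column or the microscope, or touches the stand with anything but the fingers (contact force between the fingers and microscope above 0.5 N or contact force between the arm and stand above 0.5 N).
It fails at once if the painting is touched by the robot (contact force between any of the fingers, the arm and painting above 0.5 N).
It fails at once if the stand is shoved faster than 0.25 m/s (linear speed of stand above 0.25 m/s).
It fails at once if another thing on the bench is moved by more than 15 mm (distance of any of swab_jar, solvent_bottle, brush, spatula, dish, lens_cap, loupe from where it was at the start of the episode above 0.015 m).
It also fails if it takes over 72 s, if anything falls off the work surface, if the arm or the gripper's body presses on something with over 40 N, if the wrist force passes 120 N, or if a joint passes its speed limit or range.

### The arm

A 7-joint arm with a two-finger parallel gripper is mounted at the origin on the work surface. World frame = base frame: x ahead of the robot, y to its left, z up, the work surface at z = 0. Lengths are in m, angles in rad, forces in N, time in s.
With the tool pointing down it reaches from about 0.425 to 0.925 m from the base axis. Payload 6.8 kg.
Tool frame: the origin (TCP) lies midway between the tips of the shut fingers; the grasp point (between the pads) lies 19 mm behind it; x points along the fingers, y is the direction in which the jaws open and shut, and the axes are right-handed (so a half turn about x gives the same grasp; the last joint's range is limited). The gripper opens to 85 mm and grips with 20 to 120 N. Pads are 22 mm wide; open, the fingers measure 114 mm over their backs; the gripper's body (76 mm by 85 mm) begins 54 mm behind the grasp point. The pads swing forward as they close: fully open they stand 13 mm farther back than shut.
Start: joints at [-0.108, 0.477, 0.022, 1.555, -0.011, 1.109, -0.083], TCP at [0.675, 0, 0.192] pointing down, gripper open.
Joint ranges: [-2.96, 2.96], [-0.34, 2.1], [-1.41, 1.46], [0.24, 2.44], [-1.37, 4.51], [0.17, 1.92], [-2.96, 2.96]. Speed limits (rad/s): [2.39, 2.39, 3.14, 3.14, 3.14, 3.14, 3.14].

### API

Orientations are given as a rotation vector (axis times angle).
In Python, from bench import r, viewer, nets gives the robot as it stands.
- The arm moves only by the shell command python3 -m pendant 'ROWS' [FORCE]. ROWS is JSON, one flat list of numbers, 5 for each row, row after row: the finger opening in mm, from 0 to 85.4, then the shift along the tool's x, y, z in mm, then the turn about the tool's x in rad. A call has 1 to 20 rows; each row shifts and turns the commanded pose from where the row before left it, along the tool's axes as they then stand; what a row does not reach is not made up. A row lasts 1/8 s, in which the tool goes at most 62.5 mm and 10.7 degrees, less where a joint would pass 70% of its speed; a pose out of reach is approached as far as the arm can. A call with a gripper value outside its range is refused whole. The fingers move at their own pace and stop on an object; FORCE is the grip in N (left out, the last holds). Time passes only in rows, so rows that do not move let the fingers close. It gives the time, the measured TCP pose, the force and the opening at its end, in the units of the state.
- r.get_obs(): the state, without advancing time (a new reading comes with each control period).
- viewer.grab_frame(name): name is "scene" or "side" or "wrist"; returns (picture, depth): 480x640x3 uint8, red, green, blue; 480x640 float32, m along the optical axis (not along the pixel's ray), 0 where there is no reading.
- viewer.calibration(name): a dict with "mtx" (3x3 intrinsics, pixels), "world_to_cam" (4x4, takes a point from world to camera coordinates). Camera axes: x right, y up, looking along -z (the intrinsics and any distortion apply to the point x, -y, -z); pixel columns grow to the right and rows downward; lengths in m; the calibration is good to about 2 mm. A picture is of the moment at which its call begins: read the wrist's pose just before it. calibration takes no time and is no camera call; for the wrist camera it gives the pose at the moment of the call.
- r.hand_in(): hands the job in, once; it reports no verdict.
Trained networks look in the newest picture that a camera, given by its name, has taken for a name from the list of things; names that differ only in an ending like _2 or _b are one class to them, and where a whole thing is asked for, a point or a joint stands for the part that bears it (a point fixed in the world has none). Each returns a list of dicts, best first, with "score" (0 to 1); they miss things now and then, are a little off and sometimes report something else, mostly with a low value. They report only what shows in the picture. A call takes as long as a camera call. They do not tell look-alikes from the thing itself.
- nets.look_for(name, camera): "location" ([x, y, z] in m, in world coordinates, good to about 4 mm: the middle of the surface that is visible of it).
- nets.silhouettes(name, camera): "mask" (480x640 bool, what is visible of it).
The state is a dict: "clock": time; "joints": joint angles; "qvel": joint speeds; "tau": joint torques, N m; "tcp_pos": TCP position; "orientation": TCP orientation; "contact_force": force on the tool from outside, world axes, zero at the start; "moment": the same for the moment, N m; "grip_width": finger opening in m.
Only numpy, scipy, OpenCV 4.12 (cv2) and the standard library are available. Lean on these libraries where they do the work, as an engineer would, in place of code of your own. Each camera call takes 0.05 s, during which the arm holds its last target. There are 200 camera calls.

## Working session

There is one attempt and no reset: what is moved stays moved. The work goes in short steps, Python scripts to look and compute and a shell command to move; the robot and the scene stay as the last step left them, time stands still between calls to the robot, and variables do not carry over. Pictures are saved under pics/ and viewed, about 8 in all and at most 12, crops included, and the job is handed in when it is done.

```bash
mkdir -p pics; ls
python3 - <<'E'
from bench import r, viewer, nets
import cv2,numpy as np
for n in ["scene","side"]:
    p,d=viewer.grab_frame(n); cv2.imwrite(f"pics/{n}0.png",p[:,:,::-1])
    c=viewer.calibration(n); print(n,np.round(c["mtx"],1).tolist(),np.round(c["world_to_cam"],3).tolist(),[k for k in c])
    for o in ["stand","straightedge","swab_jar","solvent_bottle","brush","spatula","dish","lens_cap","loupe"]:
        print(o,[(np.round(q["location"],3).tolist(),round(q["score"],2)) for q in nets.look_for(o,n)])
o=r.get_obs();print(o)
E
```

```text
pics
scene [[607.3, 0.0, 329.9], [0.0, 607.3, 232.7], [0.0, 0.0, 1.0]] [[0.265, 0.964, -0.015, -0.149], [-0.599, 0.177, 0.781, 0.281], [0.755, -0.197, 0.625, -2.205], [0.0, 0.0, 0.0, 1.0]] ['mtx', 'world_to_cam']
stand [([0.623, 0.049, 0.025], 0.74), ([0.368, -0.097, 0.02], 0.58)]
straightedge [([0.941, -0.005, 0.014], 0.59)]
swab_jar [([0.472, -0.417, 0.058], 0.59)]
solvent_bottle [([0.592, -0.464, 0.069], 0.77), ([0.942, -0.005, 0.011], 0.25)]
brush [([0.581, -0.337, 0.017], 0.7)]
spatula [([0.442, 0.365, 0.007], 0.67)]
dish [([0.584, 0.497, 0.014], 0.66)]
lens_cap [([0.615, 0.328, 0.019], 0.44)]
loupe [([0.451, -0.284, 0.036], 0.45)]
side [[542.2, 0.0, 320.2], [0.0, 542.2, 236.5], [0.0, 0.0, 1.0]] [[-0.946, -0.322, 0.021, 0.528], [0.237, -0.649, 0.722, -0.169], [-0.219, 0.689, 0.691, -1.141], [0.0, 0.0, 0.0, 1.0]] ['mtx', 'world_to_cam']
stand [([0.358, -0.086, 0.033], 0.9), ([0.598, 0.071, 0.054], 0.75)]
straightedge [([0.907, 0.181, 0.01], 0.7)]
swab_jar [([0.448, -0.393, 0.056], 0.79), ([0.605, 0.333, 0.016], 0.41)]
solvent_bottle []
brush [([0.57, -0.317, 0.019], 0.63), ([0.43
[... 217 characters left out ...]
-0.272, 0.037], 0.59)]
{'clock': 1.0, 'joints': array([-0.10808354,  0.47701537,  0.02237541,  1.55541064, -0.01149255,
        1.10930335, -0.0831006 ]), 'qvel': array([-0.0008955 ,  0.00053099, -0.00250798, -0.00080259, -0.00080978,
        0.00041843, -0.0018879 ]), 'tau': array([ 8.11623886e-04, -5.96325445e+01,  1.60715651e+00, -2.81549531e+01,
        1.24640795e-02,  1.66412799e-03,  1.53261442e-05]), 'tcp_pos': array([6.75007907e-01, 8.67251224e-06, 1.92292614e-01]), 'orientation': array([ 1.20921707,  1.20921304, -1.20920845]), 'contact_force': array([-0.67867828,  0.96062884, -0.29808285]), 'moment': array([-0.00260075, -0.01428656, -0.03167864]), 'grip_width': 0.08563138848446705}
```

View pics/scene0.png

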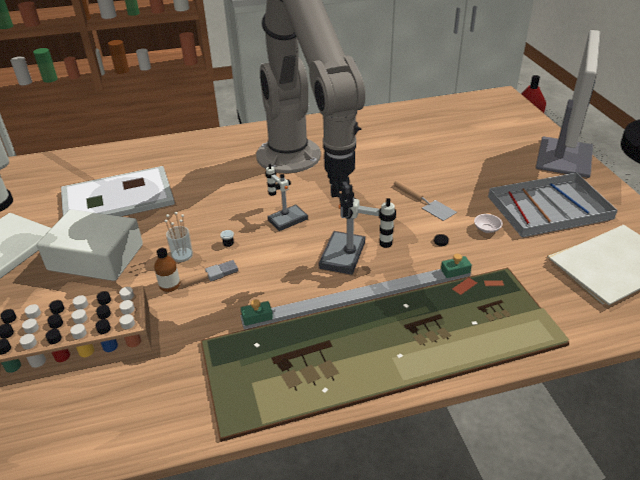

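View pics/side0.png

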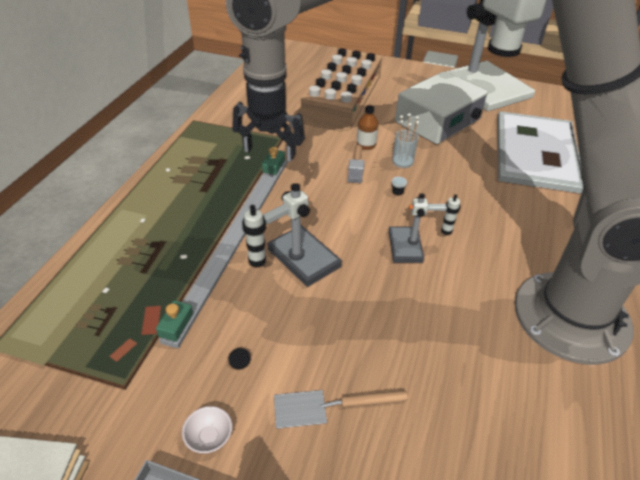

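```bash
cat > h.py <<'E'
from bench import r, viewer, nets
import cv2,numpy as np
from scipy.optimize import minimize
def cloud(n):
    c=viewer.calibration(n); p,d=viewer.grab_frame(n); K=c["mtx"]
    v,u=np.mgrid[:480,:640]
    P=np.stack([(u-K[0,2])/K[0,0]*d,-(v-K[1,2])/K[1,1]*d,-d],-1)
    W=np.linalg.inv(c["world_to_cam"]); X=P@W[:3,:3].T+W[:3,3]; X[d==0]=np.nan
    return p,X
def fitrect(Q,x0,L=(.1,.15)):
    # pose of a rectangle whose overlap with points is best (points inside, edge hugging)
    def f(q,full=False):
        c,s=np.cos(q[2]),np.sin(q[2]); l=(Q-q[:2])@np.array([[c,-s],[s,c]])
        o=np.maximum(np.abs(l)-np.array(L)/2,0); return np.minimum(np.hypot(*o.T),.012).mean()
    return min((minimize(f,[x0[0],x0[1],t],method="Nelder-Mead",options=dict(xatol=1e-5,fatol=1e-8,maxiter=2000,initial_simplex=np.array([x0[0],x0[1],t])+np.array([[0,0,0],[.02,0,0],[0,.02,0],[0,0,.15]]))) for t in x0[2]),key=lambda m:m.fun)
def stand(n,near=(.62,.05),yaws=(.4,.6,.8,1.),rad=.13):
    p,X=cloud(n); z=X[...,2]; g=p.astype(int)
    sat=g.max(-1)-g.min(-1)
    m=(z>.015)&(z<.032)&(np.hypot(X[...,0]-near[0],X[...,1]-near[1])<rad)&(sat<40)&(g.max(-1)<140)
    k,lab,st,_=cv2.connectedComponentsWithStats(m.astype(np.uint8)); 
    if k<2: return None
    m=lab==1+np.argmax(st[1:,4]); Q=X[m][:,:2]
    b=cv2.minAreaRect(Q.astype(np.float32)); 
    f=fitrect(Q,(*b[0],yaws)); return len(Q),np.round(b[0],4),np.round(b[1],4),round(b[2],1),"z",round(np.median(X[m][:,2]),4),"fit",np.round(f.x,4),np.degrees(f.x[2]).round(1),round(f.fun*1000,2),p,X,m
def bar(n):
    p,X=cloud(n); g=p.astype(int); z=X[...,2]
    m=(abs(z-.015)<.007)&(g.max(-1)-g.min(-1)<30)&(g.max(-1)>90)&(X[...,0]>.75)&(abs(X[...,1])<.25)
    k,lab,st,_=cv2.connectedComponentsWithStats(m.astype(np.uint8)); m=lab==1+np.argmax(st[1:,4])
    Q=X[m]; return Q,cv2.minAreaRect(Q[:,:2].astype(np.float32)),np.median(Q[:,2])
E
python3 - <<'E'
from h import *
for n in ["scene","side"]:
    s=stand(n); print(n,s[:9])
    Q,b,z=bar(n); print(b,z)
    A=np.polyfit(Q[:,1],Q[:,0],1); res=Q[:,0]-np.polyval(A,Q[:,1]); print(A, np.percentile(res,[1,5,50,95,99]))
    p,X=s[9:11]; im=p.copy(); im[s[11]]=[255,0,0]
    g=p.astype(int); w=(g[...,1]>g[...,0]+15)&(X[...,2]>.02)&(X[...,2]<.08)&(X[...,0]>.7)
    k,l,st,ce=cv2.connectedComponentsWithStats(w.astype(np.uint8))
    print("weights",[np.nanmean(X[l==i],0).round(3) for i in range(1,k) if st[i,4]>60])
E
```

```text
scene (1073, array([0.5871, 0.03  ]), array([0.1017, 0.1608]), 58.7, 'z', np.float64(0.0259), 'fit', array([0.5888, 0.0289, 1.0135]), np.float64(58.1))
((0.7708319425582886, 0.016420036554336548), (0.04330816492438316, 0.4640602767467499), 0.4259049892425537) 0.016040892901051818
[-0.02177045  0.76899094] [-0.0199095  -0.01706897  0.00031941  0.01567528  0.01892908]Traceback (most recent call last):
  File "<stdin>", line 6, in <module>
TypeError: 'numpy.float64' object does not support item assignment
```

Run:
```python
from h import *
for n in ["scene","side"]:
    s=stand(n); print(n,s[:10])
    Q,b,z=bar(n); print(b,z,len(Q))
    ys=np.arange(-.2,.21,.05)
    f=[np.percentile(Q[abs(Q[:,1]-y)<.012][:,0],3) if (abs(Q[:,1]-y)<.012).sum()>15 else np.nan for y in ys]
    print("front edge",np.round(f,4)); 
    e=[np.percentile(Q[abs(Q[:,1]-y)<.012][:,0],97) if (abs(Q[:,1]-y)<.012).sum()>15 else np.nan for y in ys]
    print("back edge",np.round(e,4))
    p,X=s[10:12]
    g=p.astype(int); w=(g[...,1]>g[...,0]+15)&(X[...,2]>.02)&(X[...,2]<.08)&(X[...,0]>.6)
    k,l,st,ce=cv2.connectedComponentsWithStats(w.astype(np.uint8))
    print("weights",[np.nanmean(X[l==i],0).round(3).tolist() for i in range(1,k) if st[i,4]>60])
```

```text
scene (1067, array([0.5879, 0.0291]), array([0.1016, 0.1618]), 58.4, 'z', np.float64(0.0259), 'fit', array([0.5889, 0.0289, 1.0122]), np.float64(58.0), np.float64(0.06))
((0.7665542960166931, 0.016767844557762146), (0.0455424003303051, 0.46712028980255127), 1.909881830215454) 0.016121818059381066 1652
front edge [0.7538 0.7521 0.7515 0.7521 0.751  0.751  0.7519 0.7506 0.7511]
back edge [0.7919 0.7911 0.7883 0.7874 0.7865 0.7831 0.7824 0.7799 0.7785]
weights [[0.767, 0.301, 0.041], [0.788, -0.254, 0.042], [0.784, -0.616, 0.035], [0.784, -0.837, 0.034]]
side (1930, array([0.5863, 0.0331]), array([0.1031, 0.1537]), 57.7, 'z', np.float64(0.0265), 'fit', array([0.5858, 0.0338, 1.0102]), np.float64(57.9), np.float64(0.01))
((0.7657378315925598, 0.002540677785873413), (0.041790224611759186, 0.4953274428844452), 1.5836039781570435) 0.01681576131851359 1789
front edge [0.7508 0.7515 0.7514 0.7696 0.7524 0.7509 0.7519 0.7501 0.7509]
back edge [0.7893 0.7877 0.7857 0.7854 0.7842 0.7817 0.7796 0.7774 0.7767]
weights [[0.77, -0.232, 0.043], [0.75, 0.319, 0.044]]
```

```bash
python3 -m pendant '[0,-50,0,0,0, 0,-50,0,0,0, 0,0,-46,3,0, 0,0,-46,3,0, 0,0,-46,2,0, 0,0,-46,2,0, 0,0,0,0,0.14, 0,0,0,0,0.14, 0,0,0,0,0.14, 0,0,0,0,0.14, 0,50,0,0,0, 0,50,0,0,0, 0,50,0,0,0, 0,0,0,0,0]' 120
python3 - <<'E'
from h import *
for n in ["scene","side"]:
    s=stand(n); print(n,s[:10]); cv2.imwrite(f"pics/{n}1.png",s[10][:,:,::-1])
E
```

```text
clock: 3.05
tcp_pos: [0.488, -0.0102, 0.1396]
orientation: [1.603, 0.893, -1.616]
contact_force: [-0.6, 0.0, 0.1]
grip_width: -0.0001
scene (1077, array([0.5872, 0.0294]), array([0.1018, 0.1595]), 58.9, 'z', np.float64(0.026), 'fit', array([0.5887, 0.0288, 1.017 ]), np.float64(58.3), np.float64(0.05))
side (1935, array([0.586 , 0.0333]), array([0.102 , 0.1545]), 57.1, 'z', np.float64(0.0265), 'fit', array([0.586 , 0.0338, 1.007 ]), np.float64(57.7), np.float64(0.01))
```

View pics/side1.png

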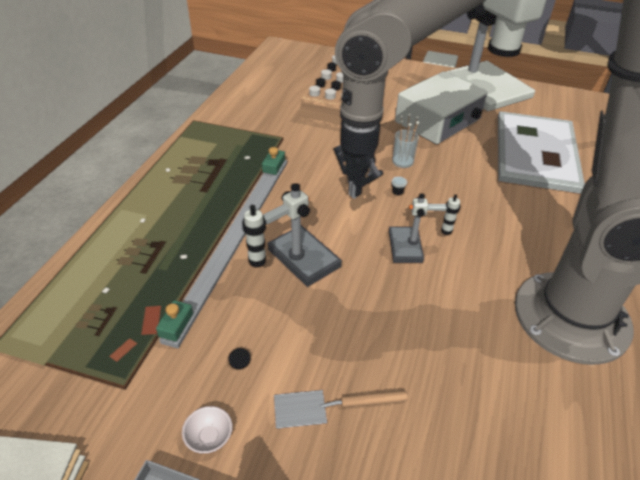

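```bash
cat >> h.py <<'E'
from scipy.spatial.transform import Rotation as Ro
def tool(q):
    o=r.get_obs(); R=Ro.from_rotvec(o["orientation"]).as_matrix(); f=-R[:,2]; c,s=np.cos(q[2]),np.sin(q[2])
    d=o["tcp_pos"][:2]-np.array(q[:2]); print("t",round(o["clock"],2),"tcp",o["tcp_pos"].round(4),"push dir deg",np.degrees(np.arctan2(f[1],f[0])).round(1),"tilt",R[2,0].round(4),"tcp in stand mm",(1000*np.array([c*d[0]+s*d[1],-s*d[0]+c*d[1]])).round(1),"F",o["contact_force"].round(1))
def look(near,yaws,show=None):
    qs=[]
    for n in ["scene","side"]:
        s=stand(n,near,yaws)
        if s is None: continue
        print(n,s[0],s[7],s[8],s[9]); qs.append(s[7])
        if n==show: cv2.imwrite(f"pics/{n}_{r.get_obs()['clock']:.1f}.png",s[10][:,:,::-1])
    q=np.mean(qs,0); tool(q); return q
E
python3 -m pendant '[0,50,0,0,0, 0,40,0,0,0, 0,25,0,0,0, 0,16,0,0,0, 0,0,0,0,0, 0,0,0,-6,0, 0,0,0,-6,0, 0,0,0,0,0]'
python3 - <<'E'
from h import *
tool([.5872,.0313,1.012])
E
```

```text
clock: 4.15
tcp_pos: [0.4984, 0.001, 0.012]
orientation: [1.609, 0.89, -1.606]
contact_force: [0.5, -0.3, 0.1]
grip_width: 0.0001
t 4.15 tcp [0.4984 0.001  0.012 ] push dir deg 58.0 tilt -1.0 tcp in stand mm [-72.7  59.3] F [ 0.5 -0.3  0.1]
```

```bash
python3 -m pendant '[0,2,0,-5,0, 0,0,0,-5,0, 0,0,-2.5,-3.4,0.033, 0,0,-2.5,-3.4,0.033, 0,0,-2.5,-3.4,0.033, 0,0,-2.5,-3.4,0.033, 0,0,-2.5,-3.4,0.033, 0,0,-2.5,-3.4,0.033, 0,0,-2.5,-3.4,0.033, 0,0,-2.5,-3.4,0.033, 0,0,0,0,0]'
python3 - <<'E'
from h import *
look((.60,.04),(.6,.8,1.))
E
```

```text
clock: 5.52
tcp_pos: [0.5042, 0.0427, 0.0093]
orientation: [1.785, 0.7, -1.785]
contact_force: [-0.1, 0.1, 0.1]
grip_width: -0.0001
scene 1075 [0.589  0.029  1.0113] 57.9 0.05
side 1917 [0.5853 0.0334 1.0092] 57.8 0.02
t 5.62 tcp [0.5041 0.0422 0.0093] push dir deg 42.8 tilt -1.0 tcp in stand mm [-34.8  76.2] F [-0.3 -0.6  0.2]
```

Run:
```python
from h import *
im=[]
for n,(cx,cy) in dict(scene=(345,245),side=(315,245)).items():
    p,_=viewer.grab_frame(n); im.append(cv2.resize(p[cy-75:cy+75,cx-75:cx+75,::-1],(400,400),interpolation=2))
cv2.imwrite("pics/a.png",np.hstack(im))
```

```text
(no output)
```

View pics/a.png

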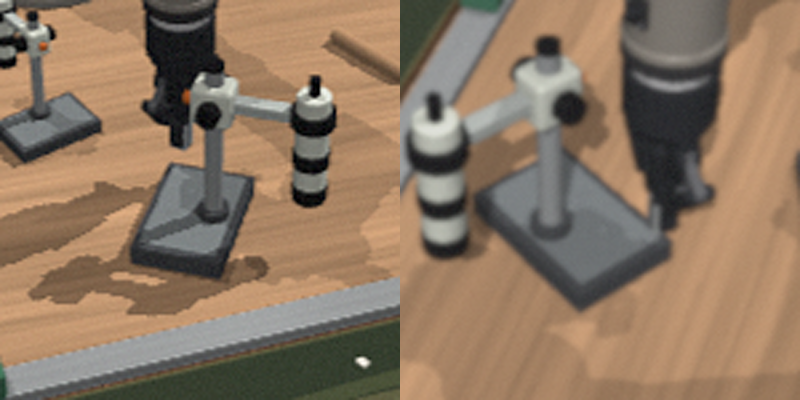

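```bash
cat >> h.py <<'E'
def proj(n,X):
    c=viewer.calibration(n); P=c["world_to_cam"]@np.append(X,1); K=c["mtx"]; return np.array([K[0,0]*P[0]/-P[2]+K[0,2], K[1,1]*-P[1]/-P[2]+K[1,2]])
E
python3 - <<'E'
from h import *
o=r.get_obs(); print(o["tcp_pos"],o["clock"])
for n,(cx,cy) in dict(scene=(345,245),side=(315,245)).items():
    f=lambda X:((proj(n,X)-[cx-75,cy-75])*400/150).round(0)
    print(n,"tcp",f(o["tcp_pos"]),"RL",f([.497,.029,.024]),"FL",f([.55,.113,.024]),"RR",f([.624,-.051,.024]))
    p,X=cloud(n); m=(abs(X[...,0]-.50)<.06)&(abs(X[...,1]-.04)<.06)&(X[...,2]>.03)&(X[...,2]<.06); print(X[m].mean(0),X[m].min(0),X[m].max(0))
E
```

```text
[0.50407307 0.04205376 0.00930819] 5.725
scene tcp [182. 173.] RL [169. 161.] FL [254. 176.] RR [128. 246.]
[0.52977325 0.03947296 0.0428919 ] [0.50380056 0.0097182  0.03006755] [0.55967534 0.09484231 0.05991687]
side tcp [258. 261.] RL [272. 240.] FL [178. 295.] RR [163. 145.]
[0.52646864 0.05071605 0.04174964] [4.90894968e-01 4.51232859e-04 3.00798896e-02] [0.55949956 0.09916008 0.05997483]
```

Run:
```python
from h import *
im=[]
for n,w in [("scene",35),("side",45)]:
    p,X=cloud(n); t=proj(n,r.get_obs()["tcp_pos"]); cx,cy=t.round().astype(int); cy-=10
    im.append(cv2.resize(p[cy-w:cy+w,cx-w:cx+w,::-1],(400,400),interpolation=2))
    for v in range(int(t[1])-24,int(t[1])+10,2): print(n,v,[X[v,u].round(3).tolist() for u in (int(t[0])-3,int(t[0])+1)])
cv2.imwrite("pics/b.png",np.hstack(im))
```

```text
scene 210 [[0.512, 0.031, 0.111], [0.526, 0.039, 0.119]]
scene 212 [[0.504, 0.033, 0.097], [0.515, 0.042, 0.103]]
scene 214 [[0.527, 0.027, 0.108], [0.52, 0.041, 0.099]]
scene 216 [[0.527, 0.027, 0.101], [0.517, 0.042, 0.09]]
scene 218 [[0.533, 0.025, 0.098], [0.512, 0.043, 0.079]]
scene 220 [[0.514, 0.03, 0.076], [0.517, 0.042, 0.075]]
scene 222 [[0.516, 0.03, 0.07], [0.512, 0.043, 0.064]]
scene 224 [[0.517, 0.029, 0.063], [0.513, 0.043, 0.058]]
scene 226 [[0.453, 0.047, 0.004], [0.448, 0.061, -0.003]]
scene 228 [[0.467, 0.043, 0.008], [0.456, 0.059, -0.004]]
scene 230 [[0.469, 0.042, 0.001], [0.476, 0.053, 0.004]]
scene 232 [[0.508, 0.031, 0.026], [0.507, 0.044, 0.022]]
scene 234 [[0.519, 0.028, 0.027], [0.526, 0.039, 0.031]]
scene 236 [[0.53, 0.025, 0.029], [0.532, 0.037, 0.028]]
scene 238 [[0.538, 0.023, 0.028], [0.543, 0.034, 0.03]]
scene 240 [[0.545, 0.021, 0.027], [0.551, 0.031, 0.029]]
scene 242 [[0.557, 0.018, 0.03], [0.553, 0.031, 0.023]]
side 243 [[0.516, 0.042, 0.083], [0.502, 0.062, 0.106]]
side 245 [[0.515, 0.044, 0.079], [0.501, 0.062, 0.101]]
side 247 [[0.516, 0.042, 0.071], [0.504, 0.053, 0.086]]
side 249 [[0.515, 0.045, 0.068], [0.504, 0.052, 0.079]]
side 251 [[0.514, 0.046, 0.063], [0.504, 0.052, 0.072]]
side 253 [[0.514, 0.047, 0.058], [0.504, 0.051, 0.065]]
side 255 [[0.519, 0.025, 0.029], [0.503, 0.052, 0.061]]
side 257 [[0.518, 0.03, 0.028], [0.504, 0.049, 0.051]]
side 259 [[0.516, 0.034, 0.026], [0.508, 0.031, 0.026]]
side 261 [[0.515, 0.039, 0.025], [0.506, 0.037, 0.025]]
side 263 [[0.512, 0.047, 0.027], [0.505, 0.042, 0.024]]
side 265 [[0.511, 0.051, 0.025], [0.505, 0.039, 0.015]]
side 267 [[0.511, 0.05, 0.018], [0.505, 0.039, 0.009]]
side 269 [[0.51, 0.054, 0.015], [0.505, 0.037, 0.001]]
side 271 [[0.51, 0.051, 0.006], [0.503, 0.044, 0.001]]
side 273 [[0.509, 0.053, 0.002], [0.501, 0.048, -0.0]]
side 275 [[0.508, 0.059, 0.001], [0.499, 0.058, 0.004]]
```

View pics/b.png

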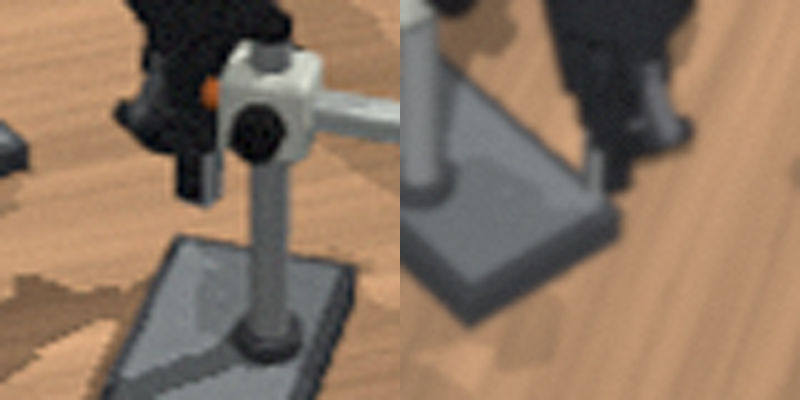

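```bash
python3 -m pendant '[0,0,7,11.5,0, 0,0,7,11.5,0, 0,0,7,11.5,0, 0,0,7,11.5,0, 0,0,0,0,-0.13, 0,0,0,0,-0.135, 0,10,0,0,0, 0,0,0,0,0]'
python3 - <<'E'
from h import *
tool([.5872,.0313,1.012]); t=r.get_obs()["tcp_pos"]
for n in ["scene","side"]:
    p,X=cloud(n)
    m=(np.hypot(X[...,0]-t[0],X[...,1]-t[1])<.03)&(X[...,2]>.015); Q=X[m]; i=np.argsort(Q[:,2])[:12]; print(n,len(Q),np.round(Q[i],3).tolist())
    b=(np.hypot(X[...,0]-.45,X[...,1]-.1)<.03); print("bench z",np.nanmedian(X[b][:,2]))
E
```

```text
clock: 6.92
tcp_pos: [0.4885, -0.0099, -0.0016]
orientation: [1.609, 0.89, -1.612]
contact_force: [-0.0, 0.4, 0.5]
grip_width: 0.0002
t 6.92 tcp [ 0.4885 -0.0099 -0.0016] push dir deg 57.8 tilt -1.0 tcp in stand mm [-87.3  61.9] F [-0.   0.4  0.5]
scene 1117 [[0.489, -0.019, 0.038], [0.491, -0.016, 0.039], [0.497, -0.011, 0.042], [0.488, -0.025, 0.043], [0.495, -0.008, 0.044], [0.499, -0.015, 0.044], [0.5, -0.009, 0.044], [0.492, -0.022, 0.045], [0.496, -0.011, 0.045], [0.498, -0.006, 0.046], [0.494, -0.004, 0.046], [0.488, -0.025, 0.046]]
bench z 0.0020114606802846824
side 886 [[0.486, -0.0, 0.042], [0.488, 0.001, 0.043], [0.486, -0.003, 0.043], [0.49, 0.0, 0.044], [0.484, -0.001, 0.045], [0.491, -0.002, 0.045], [0.498, -0.002, 0.046], [0.487, -0.003, 0.046], [0.488, 0.002, 0.046], [0.5, -0.007, 0.046], [0.493, 0.0, 0.047], [0.499, -0.004, 0.047]]
bench z 0.0016073726545132727
```

The reported TCP reads −2 mm, but both cameras put the visible fingertips about 40 mm above the bench. I'll go by the images and descend further, watching the force.

```bash
python3 -m pendant '[0,10,0,0,0, 0,10,0,0,0, 0,7,0,0,0, 0,0,0,0,0]'
python3 - <<'E'
from h import *
tool([.5872,.0313,1.012]); t=r.get_obs()["tcp_pos"]
for n in ["scene","side"]:
    p,X=cloud(n); m=(np.hypot(X[...,0]-t[0],X[...,1]-t[1])<.03)&(X[...,2]>.008); print(n,np.sort(X[m][:,2])[:12].round(3))
E
```

```text
clock: 7.52
tcp_pos: [0.4887, -0.0095, -0.0285]
orientation: [1.607, 0.891, -1.609]
contact_force: [-0.1, 0.5, 0.2]
grip_width: 0.0001
t 7.53 tcp [ 0.4887 -0.0095 -0.0285] push dir deg 58.0 tilt -1.0 tcp in stand mm [-86.8  61.9] F [-0.1  0.5  0.2]
scene [0.008 0.009 0.009 0.01  0.012 0.013 0.014 0.015 0.017 0.017 0.017 0.017]
side [0.012 0.015 0.015 0.016 0.016 0.017 0.017 0.017 0.019 0.019 0.019 0.019]
```

```bash
python3 -m pendant '[0,2,0,-8,0, 0,0,0,-8,0, 0,0,0,-5,0, 0,0,0,-4,0, 0,0,-2.5,-3.4,0.033, 0,0,-2.5,-3.4,0.033, 0,0,-2.5,-3.4,0.033, 0,0,-2.5,-3.4,0.033, 0,0,-2.5,-3.4,0.033, 0,0,0,0,0]'
python3 - <<'E'
from h import *
look((.60,.04),(.6,.8,1.))
E
```

```text
clock: 8.88
tcp_pos: [0.5013, 0.0301, -0.0297]
orientation: [1.719, 0.77, -1.724]
contact_force: [-2.4, -7.1, 3.2]
grip_width: 0.0
scene 1118 [0.5888 0.0333 0.8965] 51.4 0.25
side 1989 [0.5858 0.0378 0.885 ] 50.7 0.1
t 8.97 tcp [ 0.5013  0.0301 -0.0297] push dir deg 48.3 tilt -1.0 tcp in stand mm [-58.3  63.5] F [-2.  -7.5  3.8]
```

```bash
python3 -m pendant '[0,0,-2.3,-3.6,0.03, 0,0,-2.3,-3.6,0.03, 0,0,-2.3,-3.6,0.03, 0,0,-2.3,-3.6,0.03, 0,0,-2.3,-3.6,0.03, 0,0,-2.3,-3.6,0.03, 0,0,-2.3,-3.6,0.03, 0,0,-2.3,-3.6,0.03, 0,0,-2.3,-3.6,0.03, 0,0,-2.3,-3.6,0.03, 0,0,0,0,0]'
python3 - <<'E'
from h import *
look((.61,.05),(.3,.5,.7))
E
```

```text
clock: 10.35
tcp_pos: [0.5105, 0.0703, -0.0303]
orientation: [1.906, 0.531, -1.922]
contact_force: [-6.9, -8.0, 7.7]
grip_width: 0.0003
scene 1095 [0.5954 0.0442 0.5625] 32.2 0.22
side 2011 [0.5926 0.049  0.553 ] 31.7 0.17
t 10.45 tcp [ 0.5105  0.0703 -0.0303] push dir deg 31.1 tilt -1.0 tcp in stand mm [-58.3  64.3] F [-6.6 -7.6  7.6]
```

```bash
python3 -m pendant '[0,-2.5,-2.3,-3.6,0.033, 0,0,-2.3,-3.6,0.033, 0,0,-2.3,-3.6,0.033, 0,0,-2.3,-3.6,0.033, 0,0,-2.3,-3.6,0.033, 0,0,-2.3,-3.6,0.033, 0,0,-2.3,-3.6,0.033, 0,0,-2.3,-3.6,0.033, 0,0,-2.3,-3.6,0.033, 0,0,-2.3,-3.6,0.033, 0,0,-2.3,-3.6,0.033, 0,0,-2.3,-3.6,0.033, 0,0,0,0,0]'
python3 - <<'E'
from h import *
look((.62,.06),(0,.2,.4))
E
```

```text
clock: 12.08
tcp_pos: [0.5403, 0.1128, -0.0284]
orientation: [2.134, 0.158, -2.152]
contact_force: [-7.5, -3.2, 1.8]
grip_width: -0.0003
scene 812 [0.6094 0.0461 0.2041] 11.7 0.1
side 1319 [0.6065 0.0599 0.1535] 8.8 0.28
t 12.18 tcp [ 0.5403  0.1128 -0.0284] push dir deg 8.5 tilt -1.0 tcp in stand mm [-55.9  70.9] F [-6.7 -4.1  3. ]
```

```bash
python3 -m pendant '[0,0,0,15,0, 0,0,0,15,0, 0,0,0,0,0]'
python3 - <<'E'
from h import *
import h
t=r.get_obs()["tcp_pos"]; Rm=Ro.from_rotvec(r.get_obs()["orientation"]).as_matrix()
print("tcp",t)
for n in ["scene","side"]:
    p,X=cloud(n); z=X[...,2]; g=p.astype(int)
    d=(X-t)@Rm
    for a,b in [(.08,.11),(.11,.15),(.15,.2),(.2,.25)]:
        m=(z>a)&(z<b)&(np.hypot(d[...,1],d[...,2])<.075); 
        if m.sum()>10: print(n,a,b,m.sum(),"y",np.percentile(d[m][:,1],[1,99]).round(3),"z",np.percentile(d[m][:,2],[1,99]).round(3))
    m=(z>.018)&(z<.031)&(np.hypot(X[...,0]-.61,X[...,1]-.05)<.13)&(g.max(-1)-g.min(-1)<40)&(g.max(-1)<150)
    k,lab,st,_=cv2.connectedComponentsWithStats(m.astype(np.uint8)); m=np.isin(lab,[i for i in range(1,k) if st[i,4]>80]); Q=X[m][:,:2]
    print(n,m.sum(),cv2.minAreaRect(Q.astype(np.float32)),fitrect(Q,(.61,.05,(0,.2,.4))).x)
    b=(abs(z-.016)<.008)&(g.max(-1)-g.min(-1)<30)&(g.max(-1)>90)&(X[...,0]>.70)&(X[...,0]<.82)&(abs(X[...,1])<.23)
    k,lab,st,_=cv2.connectedComponentsWithStats(b.astype(np.uint8)); b=lab==1+np.argmax(st[1:,4]); Q=X[b][:,:2]
    f=fitrect(Q,(.765,.01,(0,.03,.06)),(.04,.64)); c,s=np.cos(f.x[2]),np.sin(f.x[2])
    print("bar",b.sum(),cv2.minAreaRect(Q.astype(np.float32)),f.x.round(4),"face x at y=0",f.x[0]-.02/c+np.tan(f.x[2])*f.x[1])
    cv2.imwrite(f"pics/{n}2.png",p[:,:,::-1])
E
```

```text
clock: 12.55
tcp_pos: [0.5137, 0.11, -0.0271]
orientation: [2.142, 0.162, -2.144]
contact_force: [0.9, 0.4, -0.0]
grip_width: 0.0005
tcp [ 0.51369831  0.10996445 -0.0271311 ]
scene 0.08 0.11 112 y [-0.057  0.064] z [-0.014  0.011]
scene 0.11 0.15 119 y [-0.046  0.053] z [-0.038  0.012]
scene 0.15 0.2 343 y [-0.025  0.041] z [-0.04   0.015]
scene 0.2 0.25 412 y [-0.028  0.042] z [-0.041  0.013]
scene 753 ((0.6081324815750122, 0.04315086081624031), (0.11272288858890533, 0.13109557330608368), 4.9528398513793945) [0.60977283 0.0439519  0.13979926]
bar 1846 ((0.7660837769508362, 0.006539687514305115), (0.05237570405006409, 0.4465058147907257), 1.7754597663879395) [0.7649 0.0202 0.0379] face x at y=0 0.7456113486423271
side 0.08 0.11 182 y [-0.062  0.007] z [-0.016  0.017]
side 0.11 0.15 292 y [-0.054 -0.009] z [-0.03   0.033]
side 0.15 0.2 711 y [-0.039 -0.002] z [-0.036  0.037]
side 0.2 0.25 783 y [-0.04   0.002] z [-0.038  0.038]
side 1746 ((0.6071804761886597, 0.05793067067861557), (0.10072491317987442, 0.1564534604549408), 6.412813663482666) [0.60696996 0.05929322 0.11072788]
bar 1281 ((0.7594658732414246, 0.12639759480953217), (0.043855439871549606, 0.20804154872894287), 1.64118492603302) [0.7625 0.033  0.0352] face x at y=0 0.7436747413637821
```

View pics/side2.png

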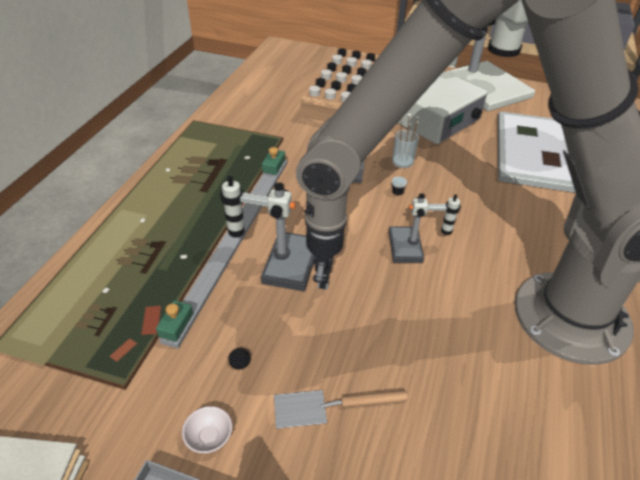

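```bash
python3 -m pendant '[85,0,15,5,0, 85,0,16,0,0, 85,0,16,0,0.038, 85,0,0,0,0, 85,0,0,0,0, 85,7,0,0,0, 85,0,0,0,0]'
python3 - <<'E'
from h import *
tool([.607,.0585,.111]); t=r.get_obs()["tcp_pos"];Rm=Ro.from_rotvec(r.get_obs()["orientation"]).as_matrix()
for n in ["scene","side"]:
    p,X=cloud(n); d=(X-t)@Rm
    m=(abs(d[...,1])<.07)&(abs(d[...,2])<.014)&(X[...,2]>.008)&(X[...,2]<.05); Q=d[m]; i=np.argsort(X[m][:,2])[:10]; print(n,X[m][i,2].round(3),Q[i,1].round(3))
E
```

```text
clock: 13.52
tcp_pos: [0.5167, 0.0634, -0.0349]
orientation: [2.161, 0.123, -2.164]
contact_force: [-0.3, 0.5, -0.1]
grip_width: 0.085
t 13.53 tcp [ 0.5167  0.0634 -0.0349] push dir deg 6.5 tilt -1.0 tcp in stand mm [-89.2  14.8] F [-0.3  0.5 -0.1]
scene [0.022 0.022 0.023 0.025 0.025 0.025 0.025 0.026 0.026 0.027] [-0.047  0.05   0.048 -0.04  -0.052  0.056  0.047  0.054  0.05   0.056]
side [0.018 0.02  0.021 0.021 0.022 0.022 0.023 0.023 0.024 0.025] [-0.047  0.045  0.045 -0.049 -0.048 -0.048 -0.046  0.046 -0.049 -0.042]
```

```bash
python3 -m pendant '[85,9,0,0,0, 85,0,0,-9,0, 85,0,0,-9,0, 85,0,0,-5,0, 85,0,0,-4,0, 85,0,0,-4,0, 85,0,0,-4,0, 85,0,0,-4,0, 85,0,0,-4,0.005, 85,0,0,-4,0.005, 85,0,0,-4,0.005, 85,0,0,-4,0.005, 85,0,0,-4,0.005, 85,0,0,0,0]'
python3 - <<'E'
from h import *
look((.64,.06),(0,.1,.2))
E
```

```text
clock: 15.38
tcp_pos: [0.5645, 0.068, -0.0451]
orientation: [2.154, 0.094, -2.2]
contact_force: [-23.8, -1.3, 15.7]
grip_width: 0.085
scene 805 [0.6293 0.0412 0.0727] 4.2 0.16
side 1489 [0.6258 0.0607 0.1178] 6.7 0.29
t 15.47 tcp [ 0.5645  0.068  -0.0451] push dir deg 5.0 tilt -0.9998 tcp in stand mm [-61.2  23. ] F [-25.4  -0.7  16.6]
```

```bash
python3 -m pendant '[85,-3,0,0,0, 85,0,0,-4,0.005, 85,0,0,-4,0.005, 85,0,0,-4,0.005, 85,0,0,-4,0.005, 85,0,0,-4,0.005, 85,0,0,-4,0.005, 85,0,0,-4,0.005, 85,0,0,-4,0.005, 85,0,0,-4,0.005, 85,0,0,-4,0.005, 85,0,0,0,0]'
python3 - <<'E'
from h import *
look((.67,.06),(0,.1,.2),"side")
E
```

```text
clock: 16.98
tcp_pos: [0.6092, 0.0719, -0.0431]
orientation: [2.188, 0.042, -2.216]
contact_force: [-8.0, 0.2, -6.8]
grip_width: 0.0848
scene 759 [0.6739 0.0392 0.0248] 1.4 0.16
side 1343 [0.6696 0.0621 0.0625] 3.6 0.32
t 17.07 tcp [ 0.6092  0.072  -0.0431] push dir deg 2.2 tilt -0.9999 tcp in stand mm [-61.5  24. ] F [-8.2  1.3 -7.5]
```

```bash
python3 -m pendant '[85,0,0,-4,0, 85,0,0,-4,0, 85,0,0,-4,0, 85,0,0,-4,0, 85,0,0,-3,0, 85,0,0,-2,0, 85,0,0,0,0]'
python3 - <<'E'
from h import *
look((.68,.06),(0,.1))
E
```

```text
clock: 17.95
tcp_pos: [0.6297, 0.0722, -0.0434]
orientation: [2.187, 0.041, -2.217]
contact_force: [-9.2, 0.1, -5.8]
grip_width: 0.0852
scene 778 [0.693  0.0508 0.031 ] 1.8 0.18
side 1724 [0.7255 0.0769 0.3032] 17.4 1.59
t 18.05 tcp [ 0.6297  0.0723 -0.0434] push dir deg 2.2 tilt -0.9999 tcp in stand mm [-77.1  21.5] F [-9.1 -1.2 -6.3]
```

```bash
python3 -m pendant '[85,0,0,-1.5,0, 85,0,0,-1.5,0, 85,0,0,-1,0, 85,0,0,0,0]';  python3 -m pendant '[85,0,0,-1.5,0, 85,0,0,-1.5,0, 85,0,0,0,0]'
```

```text
clock: 18.55
tcp_pos: [0.6307, 0.0724, -0.0443]
orientation: [2.182, 0.04, -2.223]
contact_force: [-14.1, -0.2, -4.9]
grip_width: 0.0852
clock: 18.92
tcp_pos: [0.6304, 0.0724, -0.0447]
orientation: [2.175, 0.04, -2.23]
contact_force: [-22.3, -0.7, 1.1]
grip_width: 0.085
```

```bash
python3 -m pendant '[85,0,0,-2,0, 85,0,0,-2,0, 85,0,0,0,0, 85,0,0,0,0]';  python3 -m pendant '[85,0,0,5,0, 85,0,0,5,0, 85,0,0,10,0, 85,0,0,20,0, 85,0,0,20,0, 85,0,0,0,0]'
python3 - <<'E'
from h import *
im=[]
for n in ["scene","side"]:
    p,X=cloud(n); u,v=proj(n,[.745,.06,.02]).round().astype(int); im.append(cv2.resize(p[v-50:v+50,u-50:u+50,::-1],(400,400),interpolation=2))
    z=X[...,2]; g=p.astype(int)
    m=(z>.017)&(z<.033)&(X[...,0]>.6)&(X[...,0]<.76)&(abs(X[...,1]-.06)<.1)&(g.max(-1)-g.min(-1)<40)&(g.max(-1)<135)
    Q=X[m]
    ys=np.arange(-.02,.15,.02)
    print(n,m.sum(),"foot front",[np.percentile(Q[abs(Q[:,1]-y)<.01][:,0],96).round(4) if (abs(Q[:,1]-y)<.01).sum()>8 else None for y in ys],"rear",[np.percentile(Q[abs(Q[:,1]-y)<.01][:,0],4).round(4) if (abs(Q[:,1]-y)<.01).sum()>8 else None for y in ys])
    Q=Q[:,:2]; print(cv2.minAreaRect(Q.astype(np.float32)),fitrect(Q,(.69,.06,(0,.05))).x)
cv2.imwrite("pics/c.png",np.hstack(im))
E
```

```text
clock: 19.42
tcp_pos: [0.63, 0.0725, -0.0447]
orientation: [2.166, 0.041, -2.239]
contact_force: [-35.0, 0.2, 13.7]
grip_width: 0.085
clock: 20.18
tcp_pos: [0.5873, 0.0707, -0.0398]
orientation: [2.202, 0.042, -2.202]
contact_force: [0.3, -0.7, -0.0]
grip_width: 0.0849
scene 718 foot front [np.float64(0.7422), np.float64(0.744), np.float64(0.7462), np.float64(0.7443), np.float64(0.7453), np.float64(0.7362), np.float64(0.68), np.float64(0.7459), np.float64(0.7404)] rear [np.float64(0.6512), np.float64(0.6493), np.float64(0.6459), np.float64(0.646), np.float64(0.6431), np.float64(0.6669), np.float64(0.6423), np.float64(0.7114), np.float64(0.6997)]
((0.6785226464271545, 0.07022136449813843), (0.179865300655365, 0.15086908638477325), 86.49580383300781) [0.69494162 0.05780087 0.03359681]
side 1971 foot front [np.float64(0.745), np.float64(0.7317), np.float64(0.7203), np.float64(0.7384), np.float64(0.7389), np.float64(0.7383), np.float64(0.7378), np.float64(0.7382), np.float64(0.7414)] rear [np.float64(0.6656), np.float64(0.6474), np.float64(0.6447), np.float64(0.643), np.float64(0.6428), np.float64(0.6428), np.float64(0.6427), np.float64(0.6419), np.float64(0.6467)]
((0.6947843432426453, 0.06248212978243828), (0.19402173161506653, 0.11102849245071411), 89.9662857055664) [0.69178635 0.06206093 0.01064279]
```

View pics/c.png

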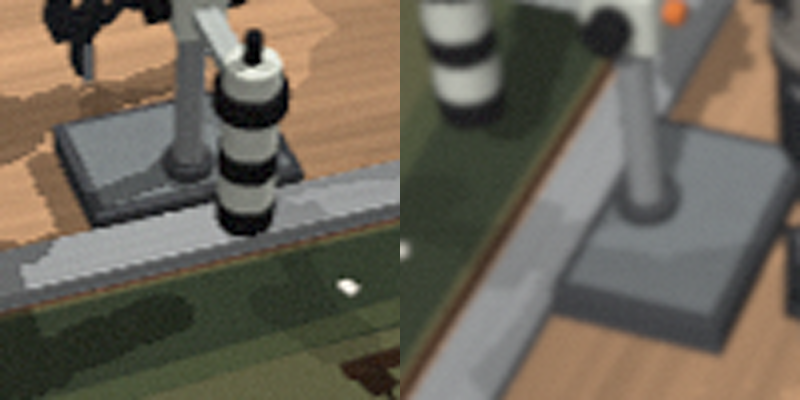

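```bash
python3 -m pendant '[85,-20,0,10,0, 85,-30,0,0,0, 85,0,0,0,0]'; python3 -c "
from bench import r
print(r.get_obs()['contact_force']); print(r.hand_in())"
```

```text
clock: 20.65
tcp_pos: [0.5814, 0.0706, 0.0122]
orientation: [2.21, 0.042, -2.196]
contact_force: [0.7, -0.4, 0.3]
grip_width: 0.0851
[ 0.7398006  -0.43013803  0.30564921]
the job is handed in; nothing more can be done
None
```

I turned the microscope stand about 56° clockwise by pushing its rear-left corner. I then pushed it forward with both fingertips until it stopped against the straightedge, and handed the job in at about 20.7 s. There was no verdict, so the result below rests on my own checks.

**Flush against the straightedge**
- The tool stopped advancing at x ≈ 0.630 m while the push rose from 14 to 35 N, so the foot was firmly against the bar.
- The pushing direction was 2.2°. I measured the bar at about 2.0 to 2.2°, so the gap at either end should be under about 1 mm.
- The close-up pictures show the foot against the bar, roughly from y = -0.015 to 0.135 m, well between the green weights.
- After I backed the fingers off, the force was about zero.

**Checks that failed or disagreed**
- **Fingertip height:** the reported tool height was about 40 mm lower than the fingertips in the images. My first push passed above the foot without touching anything; after that I set the height from the images.
- **Final foot angle:** the two cameras gave 1.9° and 0.6°, partly because the bar and shadows disturbed the fit. I relied on the stall against the bar and the pictures instead.
- **Other things on the bench:** I did not re-measure them at the end. The arm's path stayed clear of them.

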